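Turn and stack the tote over the full one

TASK

The tote fixed to the bench is full of wooden blocks, so the empty tote must stack on top of it and not nest down inside: pick the empty tote up by its bar, turn it half a turn, set its side lugs on the ledges of the full tote, and slide it along until it meets the end stops and all four lugs drop into their pockets. Press it down there with about 20 to 25 N for a second, so that it beds home and level. How far along the pockets are set has to be found by feel, gently: never may the empty tote bear on the full one with more than 40 N. Then let go of it and leave everything else on the bench where it is.

Things in the scene. Friction and masses are not known exactly. Their poses are not given: they have to be found in the camera images.
- tray: the empty grey plastic tote, loose, 0.25 to 0.5 kg: open box 212 mm long (its x), 94 mm wide (its y), 50 mm tall, walls 4 mm, a low divider along its middle, a carrying bar above and four side lugs. Origin: centre of the underside, z up. It starts with its +x end pointing roughly the reverse way of the full tote's +x, the way in which it would nest
- tray_bar (a point): centre of the empty tote's straight carrying bar, 74 mm above the underside, over the middle. The bar runs along the tote's x: 122 mm long, 16 mm thick (y), 24 mm tall; it stands clear above the 50 mm box rim, on two posts at x = +55 and -55 mm
- tray_lug (a point): centre of the underside of one lug. Four equal lugs stick out of the empty tote's long sides, flush with its underside: 14 mm long (x), 12 mm tall, reaching out to 64 mm from the middle (y), centred at x = +90 and x = -26 mm on both the +y and -y sides
- tray_front (a point): middle of the top edge of the empty tote's +x end (106 mm from its origin along x, 50 mm up)
- tote: the full grey plastic tote, fixed to the bench: open box 268 mm long (x), 150 mm wide (y), 90 mm tall, walls 5 mm (258 by 140 mm inside), wooden blocks in it up to 45 mm above the bench. Origin: centre of the underside, z up. Inside the long walls sit four aluminium ledges. Turned the wrong way, the other tote's lugs pass between the ledges and it sinks onto the blocks
- tote_ledge (a point): mean pocket place of one ledge (x = +90, y = +62 mm). Ledges on both sides at x = 90+s and -26+s mm; s, -12 to +12 mm, is common, fixed, unmeasured. They stick in to 54 mm from the middle (y). Each, towards +x: flat run 30 mm long, 83 mm above the tote's underside; pocket 17 mm long, floor at 78 mm; upright end stop 5 mm thick, top at 92 mm
- tote_seat (a point): mean place of the stacked tote's origin: over the middle, 78 mm above the full tote's origin. Home, with both +x ends the same way, the empty tote's origin is here in y and z and at s (1.5 mm play either way) along the full tote's x. On the flat runs it stands 5 mm higher; the lugs meet the end stops at s + 1.5 mm
- block: loose wooden block, 36 mm cube; leave it alone
- stick: loose white round glue stick, 28 mm across, 85 mm tall, standing; leave it alone
- paintcan: loose small paint can, 72 mm across, 90 mm tall; leave it alone
- cup: loose plastic cup, 72 mm across, 90 mm tall; leave it alone
- tape: loose cardboard ring, 90 mm across, 25 mm tall, lying flat; leave it alone
- hammer: loose hammer lying on the bench; leave it alone
- brush: loose brush lying on the bench; leave it alone

How it is judged:
By the outcome, as a careful person would: the job done as asked, in the order asked, and still so for the second after the job is handed in, with the robot touching nothing.
It also fails if it takes over 72 s, if anything falls off the work surface, if the arm or the gripper's body presses on something with over 40 N, if the wrist force passes 120 N, or if a joint passes its speed limit or range.

ROBOT

A 6-joint arm with a two-finger parallel gripper is mounted at the origin on the work surface. World frame = base frame: x ahead of the robot, y to its left, z up, the work surface at z = 0. Lengths are in m, angles in rad, forces in N, time in s.
With the tool pointing down it reaches from about 0.275 to 0.85 m from the base axis. Payload 5.2 kg.
Tool frame: the origin (TCP) lies midway between the tips of the shut fingers; the grasp point (between the pads) lies 19 mm behind it; z points along the fingers, y is the line along which they close (so a half turn about z gives the same grasp; the last joint's range is limited). The gripper opens to 85 mm and grips with 20 to 120 N. Pads are 22 mm wide; open, the fingers measure 114 mm over their backs; the gripper's body (76 mm by 85 mm) begins 54 mm behind the grasp point. The pads swing forward as they close: fully open they stand 13 mm farther back than shut.
Start: joints at [-1.453, 0.259, 1.535, -0, 1.348, -0.203], TCP at [0.173, -0.522, 0.231] pointing down, gripper open.
Joint ranges: [-3.14, 3.14], [-0.91, 2.08], [0.19, 2.58], [-1.22, 4.36], [0.22, 2.71], [-3.12, 3.12]. Speed limits (rad/s): [2.57, 2.57, 3.14, 3.14, 3.14, 3.14].

INTERFACE

Orientations are given as a rotation vector (axis times angle).
In Python, from cell import bot gives the robot as it stands.
- The arm moves only by the shell command python3 -m handwheel 'ROWS' [OPENING] [FORCE]. ROWS is JSON, a list of rows, each a list of 4 numbers: the shift along the tool's x, y, z in cm, then the turn about the tool's z in rad. A call has 1 to 5 rows; each row is the pose to reach, as a shift and turn from the pose commanded when the call began, along the tool's axes at that moment; what a row does not reach only later rows make up. A row lasts 1/10 s, in which the tool goes at most 50 mm and 8.59 degrees, less where a joint would pass 70% of its speed; a pose out of reach is approached as far as the arm can. A call with a gripper value outside its range is refused whole. OPENING is the closure in counts, from 0 (fully open) to 255 (shut), set as the call begins (- or left out, the last holds). The fingers move at their own pace and stop on an object; FORCE is the grip in N (left out, the last holds). Time passes only in rows, so rows that repeat a pose let the fingers close. It gives the time, the measured TCP pose, the force, the opening and the grip force at its end, in the units of the state.
- bot.state(): the state, without advancing time (a new reading comes with each control period).
- bot.camera(name): name is "scene" or "top" or "wrist"; returns a dict with "image" (420x560x3 uint8, red, green, blue), "camera_matrix" (3x3 intrinsics, pixels), "xyz" and "orientation" of the camera in the world. Camera axes: x right, y up, looking along -z (the intrinsics and any distortion apply to the point x, -y, -z); pixel columns grow to the right and rows downward; lengths in m; the calibration is good to about 2 mm. A picture is of the moment at which its call begins. There is no depth.
- bot.finish_job(): hands the job in; it is judged then, once.
The state is a dict: "time": time; "qpos": joint angles; "joint_velocities": joint speeds; "tau": joint torques, N m; "position": TCP position; "ee_rot": TCP orientation; "wrist_force": force on the tool from outside, world axes, zero at the start; "torque": the same for the moment, N m; "width": finger opening in m; "gripper_force": force on a finger pad.
Only numpy, scipy, OpenCV 4.12 (cv2) and the standard library are available. Lean on these libraries where they do the work, as an engineer would, in place of code of your own. Each camera call takes 0.05 s, during which the arm holds its last target. There are 200 camera calls.

## Working session

There is one attempt and no reset: what is moved stays moved. The work goes in short steps, Python scripts to look and compute and a shell command to move; the robot and the scene stay as the last step left them, time stands still between calls to the robot, and variables do not carry over. Pictures are saved under pics/ and viewed, at most 10 in all, crops included, and the job is handed in when it is done.

```bash
ls; mkdir -p pics
python3 - <<'E'
from cell import bot
import cv2,json
s=bot.state();print(s)
for n in("scene","top","wrist"):
    c=bot.camera(n);cv2.imwrite(f"pics/{n}0.png",c["image"][:,:,::-1]);print(n,c["camera_matrix"],c["xyz"],c["orientation"],c.keys())
E
```

```text
pics
{'time': 0.0, 'qpos': array([-1.45277509e+00,  2.59344709e-01,  1.53609235e+00,  7.81711857e-06,
        1.34798654e+00, -2.02809876e-01]), 'joint_velocities': array([-6.37888996e-04, -2.21043321e-05,  3.09522979e-05,  9.97968689e-04,
       -1.52399065e-04,  1.86760969e-03]), 'tau': array([ 2.82634583e-04, -4.46033728e+01, -2.90564990e+01, -2.07726725e-04,
        1.17347963e-02, -2.03198226e-06]), 'position': array([ 0.17340192, -0.5213953 ,  0.23047005]), 'ee_rot': array([-3.09945265e+00, -5.01506863e-01, -1.33776168e-04]), 'wrist_force': array([ 0.59781575, -0.19908371,  0.22311411]), 'torque': array([-0.07515611,  0.01333178, -0.00995893]), 'gripper_force': 0.0, 'width': 0.08566407487863116}
scene [[437.40180747   0.         278.77439606]
 [  0.         437.40180747 202.90135403]
 [  0.           0.           1.        ]] [1.27053063 0.45482329 0.84978497] [0.44026197 0.8736854  2.01698342] dict_keys(['image', 'camera_matrix', 'xyz', 'orientation'])
top [[405.0685351    0.         281.27889016]
 [  0.         405.0685351  214.17159923]
 [  0.           0.           1.        ]] [ 0.52221507 -0.00764179  1.10519301] [ 0.09111236 -0.06256805 -1.57474718] dict_keys(['image', 'camera_matrix', 'xyz', 'orientation'])
wrist [[326.75416482   0.         279.08225178]
 [  0.         326.75416482 212.01891954]
 [  0.           0.           1.        ]] [ 0.23688725 -0.5006187   0.37406091] [-0.22567901  0.1634664  -1.24246226] dict_keys(['image', 'camera_matrix', 'xyz', 'orientation'])
```

View pics/top0.png

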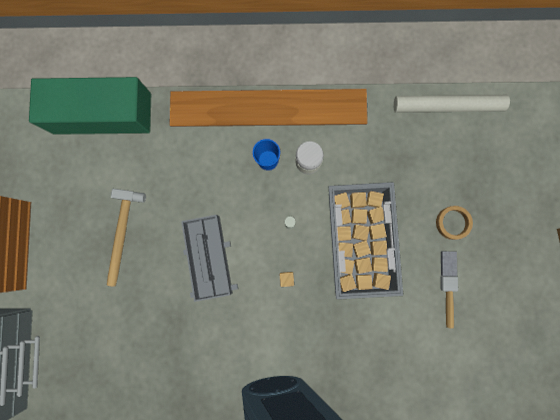

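View pics/scene0.png

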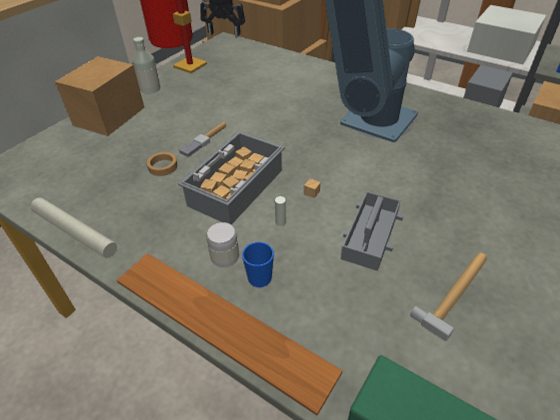

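The top view shows the tray at about (208,257), lugs on its right at (229,243) and (235,288), so its +x end points down the image, towards the base. The full tote is at about (365,240), with light ledges at (338,215), (387,213), (341,262) and (391,260), so its +x points up the image, which is world +x. The scene view agrees with this.

```bash
cat > h.py <<'E'
import numpy as np,cv2
from scipy.spatial.transform import Rotation as R
from cell import bot
def cast(c,uv,z):
    uv=np.atleast_2d(uv).astype(float);K=c["camera_matrix"]
    d=np.c_[(uv[:,0]-K[0,2])/K[0,0],-(uv[:,1]-K[1,2])/K[1,1],-np.ones(len(uv))]
    d=R.from_rotvec(c["orientation"]).apply(d);o=np.array(c["xyz"])
    return o+d*((z-o[2])/d[:,2])[:,None]
def proj(c,P):
    p=R.from_rotvec(c["orientation"]).inv().apply(np.atleast_2d(P)-c["xyz"]);K=c["camera_matrix"]
    return np.c_[K[0,0]*p[:,0]/-p[:,2]+K[0,2],K[1,1]*-p[:,1]/-p[:,2]+K[1,2]]
def shot(n,f):
    c=bot.camera(n);cv2.imwrite("pics/"+f,c["image"][:,:,::-1]);np.save("pics/"+f[:-4],c,allow_pickle=True);return c
E
python3 - <<'E'
from h import *
c=shot("top","top1.png");im=c["image"]
a=cv2.resize(im[195:315,170:250],None,fx=5,fy=5,interpolation=cv2.INTER_CUBIC)
b=cv2.resize(im[175:305,325:410],None,fx=4.6,fy=4.6,interpolation=cv2.INTER_CUBIC)
h=598;o=np.zeros((600,800,3),np.uint8);o[:600,:400]=a;o[:b.shape[0],405:405+b.shape[1]]=b[:600]
cv2.imwrite("pics/crop1.png",o[:,:,::-1])
for p in[(195,230),(280,200),(333,190),(205,270)]:print(im[p[1],p[0]])
E
```

```text
[122 127 131]
[126 132 119]
[121 128 130]
[126 130 134]
```

View pics/crop1.png

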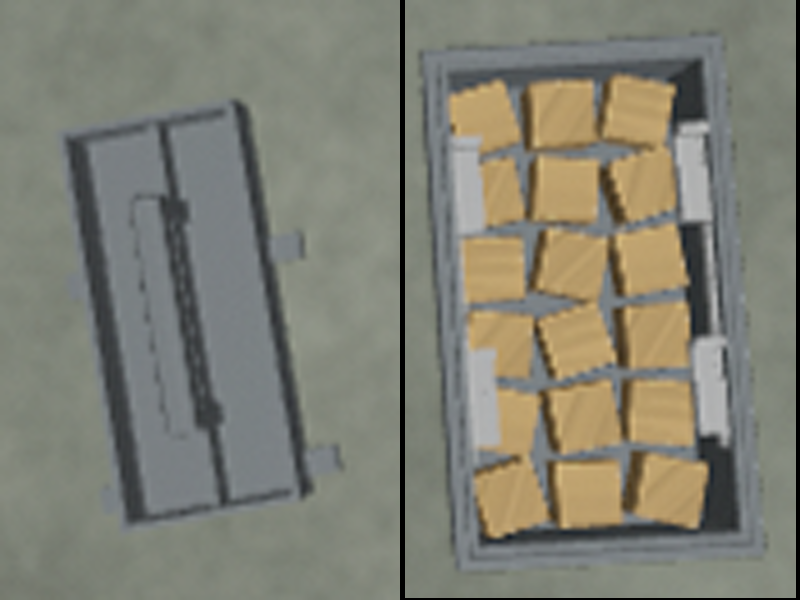

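The crop shows the tray's rim corners at about (65,135), (240,100), (303,495) and (127,523), with the bar's left edge running from (147,197) to (185,435). The full tote's rim corners are at (422,50), (718,35), (764,555) and (460,570), and the end stops sit at the top of each ledge, which confirms the tote's +x is up the image.

Run:
```python
from h import *
c=np.load("pics/top1.npy",allow_pickle=True).item()
A=np.array([(65,135),(240,100),(303,495),(127,523)])/5+[169.6,194.6]
B=(np.array([(422,50),(718,35),(764,555),(460,570)])-[405,0])/4.6+[324.6,174.6]
for n,U,z in(("tray",A,.05),("tote",B,.09)):
    P=cast(c,U,z)[:,:2];print(n,P.round(4).tolist(),"c",P.mean(0).round(4));
    e=[np.linalg.norm(P[i]-P[(i+1)%4]) for i in range(4)];print(np.round(e,4))
    v=(P[0]+P[1]-P[2]-P[3]);print("axis deg (up end)",np.degrees(np.arctan2(v[1],v[0])))
s=bot.state();print(R.from_rotvec(s["ee_rot"]).as_matrix().round(3))
w=bot.camera("wrist");print(R.from_rotvec(w["orientation"]).as_matrix().round(3))
Rt=R.from_rotvec(s["ee_rot"]);print(Rt.inv().apply(w["xyz"]-s["position"]))
```

```text
tray [[0.6078, 0.2705], [0.6257, 0.1785], [0.4211, 0.1437], [0.4072, 0.2345]] c [0.5155 0.2068]
[0.0937 0.2075 0.0918 0.2038]
axis deg (up end) 9.902923622247501
tote [[0.6941, -0.1087], [0.7012, -0.2711], [0.4198, -0.2867], [0.4123, -0.1246]] c [ 0.5569 -0.1978]
[0.1625 0.2818 0.1623 0.2822]
axis deg (up end) 3.205760820213598
[[ 0.949  0.315 -0.   ]
 [ 0.315 -0.949  0.001]
 [ 0.    -0.001 -1.   ]]
[[ 0.315  0.917  0.245]
 [-0.949  0.305  0.081]
 [ 0.    -0.258  0.966]]
[ 6.68664966e-02  2.53172161e-05 -1.43477886e-01]
```

```bash
python3 -m handwheel '[[13.85,-14.6,0,0],[13.85,-14.6,0,0],[13.85,-14.6,0,0],[13.85,-14.6,0,0],[13.85,-14.6,0,0]]' 0 40
python3 -m handwheel '[[13.85,-14.6,0,0],[13.85,-14.6,0,0],[13.85,-14.6,0,0],[13.85,-14.6,0,0],[13.85,-14.6,0,0]]'
python3 -m handwheel '[[13.85,-14.6,0,0],[13.85,-14.6,0,0],[13.85,-14.6,0,0],[13.85,-14.6,0,0],[13.85,-14.6,0,0]]'
```

```text
time: 0.75
position: [0.2603, -0.3343, 0.2312]
ee_rot: [-3.098, -0.508, -0.002]
wrist_force: [-0.1, -0.8, 0.5]
width: 0.085
gripper_force: 0.0
time: 1.25
position: [0.3457, -0.1524, 0.2314]
ee_rot: [-3.098, -0.514, -0.002]
wrist_force: [-1.3, -0.3, -0.4]
width: 0.0855
gripper_force: 0.0
time: 1.75
position: [0.4314, 0.029, 0.2314]
ee_rot: [-3.098, -0.512, -0.002]
wrist_force: [-0.2, -0.8, -0.0]
width: 0.0853
gripper_force: 0.0
```

```bash
python3 -m handwheel '[[13.6,-14.2,0,0.15],[13.6,-14.2,0,0.155],[13.6,-14.2,0,0.155],[13.6,-14.2,0,0.155],[13.6,-14.2,0,0.155]]'
python3 -m handwheel '[[0,0,0,0],[0,0,0,0]]'
python3 - <<'E'
from h import *
c=shot("wrist","w1.png");s=bot.state();print(s["position"],s["ee_rot"])
P=np.array([(.5155+a*np.cos(.173)-b*np.sin(.173),.2068+a*np.sin(.173)+b*np.cos(.173),.05) for a,b in((.106,.047),(.106,-.047),(-.106,-.047),(-.106,.047))])
print(proj(c,P).round())
E
```

```text
time: 2.25
position: [0.5162, 0.2051, 0.2306]
ee_rot: [-3.129, -0.265, -0.001]
wrist_force: [-0.1, -0.9, -0.3]
width: 0.0858
gripper_force: 0.0
time: 2.45
position: [0.5138, 0.2005, 0.2309]
ee_rot: [3.13, 0.258, -0.002]
wrist_force: [-0.8, 0.1, -0.6]
width: 0.0854
gripper_force: 0.0
[0.51371401 0.20032322 0.2311897 ] [ 3.13025085e+00  2.57366353e-01 -1.25145384e-03]
[[221.  78.]
 [322.  77.]
 [317. 285.]
 [231. 286.]]
```

View pics/w1.png

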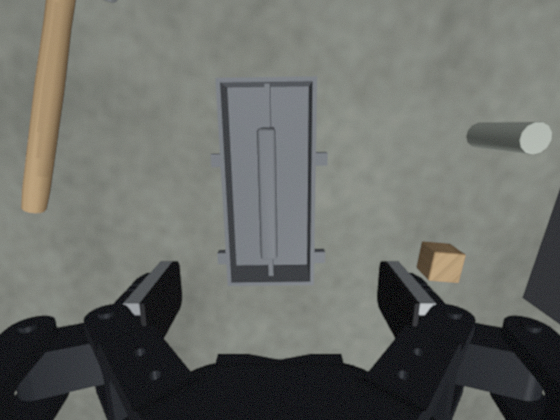

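The wrist view shows the tray upright in the image: rim corners at (219,80), (316,80), (312,282) and (231,282), and bar top ends at (267,128) and (269,260). The fingers are open on either side of it.

Run:
```python
from h import *
c=np.load("pics/w1.npy",allow_pickle=True).item()
P=cast(c,[(219,80),(316,80),(312,282),(231,282)],.05)[:,:2];b=cast(c,[(266.5,128),(269.5,260)],.086)[:,:2]
s=bot.state();Rt=R.from_rotvec(s["ee_rot"])
for n,m,v in(("rim",P.mean(0),P[0]+P[1]-P[2]-P[3]),("bar",b.mean(0),b[0]-b[1])):
    print(n,m.round(4),np.degrees(np.arctan2(v[1],v[0])),np.linalg.norm(v),"tool d cm",100*Rt.inv().apply(np.r_[m,.086]-s["position"]).round(4))
x=Rt.apply([1,0,0]);print(np.degrees(np.arctan2(x[1],x[0])))
```

```text
rim [0.516  0.2102] 10.12622494341455 0.4115276007937444 tool d cm [ 0.4  -0.94 14.52]
bar [0.5153 0.2106] 10.210646087677107 0.12161430241993272 tool d cm [ 0.34 -1.   14.52]
9.400451086012426
```

```bash
python3 -m handwheel '[[0.35,-0.97,0,-0.013],[0.35,-0.97,4,-0.013],[0.35,-0.97,8,-0.013],[0.35,-0.97,12,-0.013],[0.35,-0.97,14.5,-0.013]]' 0 90
python3 -m handwheel '[[0,0,1.5,0],[0,0,2.6,0],[0,0,2.9,0],[0,0,2.9,0],[0,0,2.9,0]]'
python3 -m handwheel '[[0,0,0,0],[0,0,0,0],[0,0,0,0],[0,0,0,0],[0,0,0,0]]' 255 90
python3 -m handwheel '[[0,0,0,0],[0,0,0,0],[0,0,0,0],[0,0,0,0],[0,0,0,0]]'
```

```text
time: 3.0
position: [0.5143, 0.2117, 0.0839]
ee_rot: [3.129, 0.279, -0.004]
wrist_force: [0.3, 0.3, -0.2]
width: 0.0855
gripper_force: 0.0
time: 3.5
position: [0.5166, 0.2126, 0.0584]
ee_rot: [-3.129, -0.28, -0.003]
wrist_force: [-1.2, -0.3, 0.4]
width: 0.0856
gripper_force: 0.0
time: 4.0
position: [0.5159, 0.2125, 0.0575]
ee_rot: [3.129, 0.281, 0.001]
wrist_force: [2.3, 1.2, -1.7]
width: 0.0147
gripper_force: 87.6
time: 4.5
position: [0.5159, 0.2125, 0.0575]
ee_rot: [3.129, 0.28, 0.0]
wrist_force: [-1.1, -1.5, 4.3]
width: 0.0146
gripper_force: 88.4
```

```bash
python3 -m handwheel '[[0,0,-1,0],[0,0,-4,0],[0,0,-8,0],[0,0,-12,0],[0,0,-16,0]]'
python3 -m handwheel '[[0,0,0,-0.12],[0,0,0,-0.26],[0,0,0,-0.40],[0,0,0,-0.54],[0,0,0,-0.68]]'
python3 -m handwheel '[[0,0,0,-0.14],[0,0,0,-0.28],[0,0,0,-0.42],[0,0,0,-0.56],[0,0,0,-0.7]]'
python3 -m handwheel '[[0,0,0,-0.14],[0,0,0,-0.28],[0,0,0,-0.42],[0,0,0,-0.56],[0,0,0,-0.7]]'
python3 -m handwheel '[[0,0,0,-0.14],[0,0,0,-0.28],[0,0,0,-0.42],[0,0,0,-0.56],[0,0,0,-0.7]]'
python3 -m handwheel '[[0,0,0,-0.12],[0,0,0,-0.24],[0,0,0,-0.24],[0,0,0,-0.24],[0,0,0,-0.24]]'
```

```text
time: 5.0
position: [0.5149, 0.2125, 0.2185]
ee_rot: [3.129, 0.281, -0.003]
wrist_force: [0.6, 0.2, -2.0]
width: 0.0145
gripper_force: 88.1
time: 5.5
position: [0.5151, 0.2125, 0.217]
ee_rot: [-2.852, -1.316, 0.002]
wrist_force: [-0.1, 0.0, -4.2]
width: 0.0144
gripper_force: 88.1
time: 6.0
position: [0.5151, 0.2125, 0.2169]
ee_rot: [-2.228, -2.214, 0.002]
wrist_force: [0.1, -1.0, -2.9]
width: 0.0142
gripper_force: 88.1
time: 6.5
position: [0.5151, 0.2125, 0.2169]
ee_rot: [-1.333, -2.843, 0.001]
wrist_force: [-0.1, -0.6, -3.3]
width: 0.0151
gripper_force: 88.1
time: 7.0
position: [0.5151, 0.2125, 0.2169]
ee_rot: [-0.277, -3.128, 0.001]
wrist_force: [0.0, -0.6, -2.9]
width: 0.0151
gripper_force: 88.1
time: 7.5
position: [0.5155, 0.2125, 0.2172]
ee_rot: [0.086, -3.14, 0.0]
wrist_force: [-0.0, -0.4, -2.4]
width: 0.0146
gripper_force: 88.1
```

```bash
python3 -m handwheel '[[-0.2,-4,0,0],[-0.4,-9,0,0],[-0.7,-14,0,0],[-0.9,-19,0,0],[-1.1,-24.3,0,0]]'
python3 -m handwheel '[[0,0,0,0],[0,0,0,0],[0,0,0,0]]'
python3 - <<'E'
from h import *
w=shot("wrist","w2.png")
c=np.load("pics/top1.npy",allow_pickle=True).item()
U=(np.array([(466,137),(693,123),(482,348),(712,337),(468,235),(697,220),(486,447),(716,440)])-[405,0])/4.6+[324.6,174.6]
P=cast(c,U,.083)[:,:2]-[.5569,-.1978];a=np.radians(3.2);Q=P@np.array([[np.cos(a),-np.sin(a)],[np.sin(a),np.cos(a)]]);print((Q*1000).round(1))
print(bot.state()["position"])
E
```

```text
time: 8.0
position: [0.5402, -0.0281, 0.2175]
ee_rot: [-0.088, 3.14, 0.0]
wrist_force: [1.0, -0.5, -2.9]
width: 0.0147
gripper_force: 88.7
time: 8.3
position: [0.5401, -0.0255, 0.2172]
ee_rot: [0.089, -3.14, -0.001]
wrist_force: [-0.1, 0.0, -3.2]
width: 0.0143
gripper_force: 89.2
[[ 93.2  59.8]
 [ 93.1 -65.2]
 [-22.9  59.7]
 [-24.5 -65.4]
 [ 39.1  62.7]
 [ 39.6 -62.7]
 [-76.4  61.5]
 [-80.  -62.7]]
[ 0.540103   -0.02506591  0.21724765]
```

View pics/w2.png

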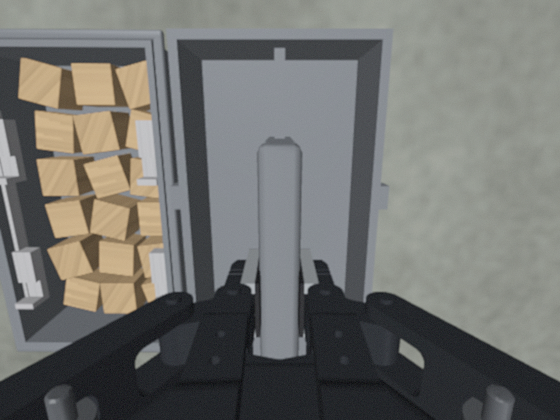

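The wrist view shows the held tray at the right (rim from x=168 to 388) and the tote at the left: its −x,+y corner at (161,34) and its +x,−y corner at (18,350). The ledges are at (137..157,120..183) and (15..40,248..305), with the end stops on their lower side, which is world +x.

Run:
```python
from h import *
c=np.load("pics/w2.npy",allow_pickle=True).item()
P=cast(c,[(161,34),(18,350)],.09)[:,:2];print(P.round(4),"c",P.mean(0).round(4),np.linalg.norm(P[0]-P[1]))
L=cast(c,[(137,121),(140,178),(16,121),(18,172),(153,250),(35,248),(39,297)],.083)[:,:2];print(L.round(4))
T=cast(c,[(168,31),(389,31)],.2172-.0575+.05)[:,:2];print("tray end",T.round(4), bot.state()["position"])
b=cast(c,[(258,145),(301,145)],.2172-.0575+.086)[:,:2];print("bar",b)
```

```text
[[ 0.4162 -0.1208]
 [ 0.7012 -0.2693]] c [ 0.5587 -0.195 ] 0.3213953889038932
[[ 0.4803 -0.1452]
 [ 0.5274 -0.1453]
 [ 0.4859 -0.2442]
 [ 0.5281 -0.2488]
 [ 0.5929 -0.137 ]
 [ 0.597  -0.2438]
 [ 0.6467 -0.2468]]
tray end [[ 0.4414 -0.0772]
 [ 0.4362  0.0147]] [ 0.540103   -0.02506591  0.21724765]
bar [[ 0.4836109  -0.03577151]
 [ 0.48277161 -0.02094115]]
```

```bash
python3 -m handwheel '[[0.3,-4,0,0],[0.7,-9,0,0],[1.0,-13,0,0],[1.3,-17.1,0,0],[1.3,-17.1,0,0]]'
python3 -m handwheel '[[0,0,2,0],[0,0,4,0],[0,0,4,0],[0,0,4,0]]'
python3 - <<'E'
from h import *
c=shot("top","top2.png");s=bot.state();print(s["position"],s["ee_rot"])
im=c["image"];print(proj(c,np.r_[s["position"][:2],.12]))
b=cv2.resize(im[175:305,315:415],None,fx=4.6,fy=4.6,interpolation=cv2.INTER_CUBIC)
cv2.imwrite("pics/crop2.png",b[:,:,::-1])
E
```

```text
time: 8.85
position: [0.5375, -0.2014, 0.2172]
ee_rot: [-0.086, 3.14, -0.005]
wrist_force: [0.3, 1.1, -3.5]
width: 0.0145
gripper_force: 89.8
time: 9.25
position: [0.5374, -0.1962, 0.1774]
ee_rot: [0.093, -3.14, -0.001]
wrist_force: [0.0, 0.2, -3.2]
width: 0.0143
gripper_force: 89.5
[ 0.53787696 -0.19671156  0.1782356 ] [-9.23808899e-02  3.13928443e+00 -6.90350837e-04]
[[367.00785786 247.02072797]]
```

View pics/crop2.png

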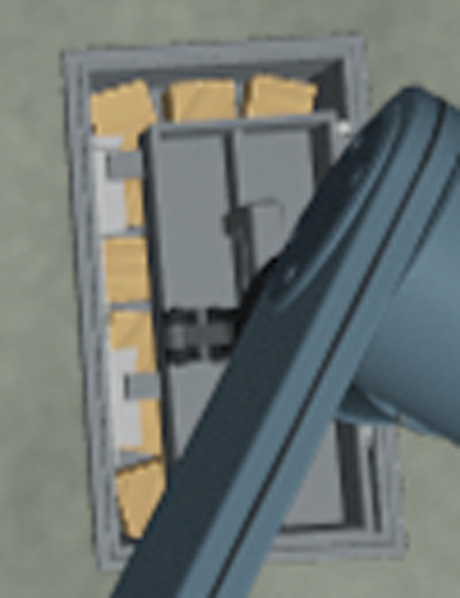

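The crop shows the tray hovering over the tote. Its left lugs are at (108–146,150–178) and (125–158,374–398), the front rim runs from (147,130) to (337,117), and the tote's left ledges are at (93–126,137–235) and (105–142,348–447).

Run:
```python
from h import *
c=np.load("pics/top2.npy",allow_pickle=True).item()
f=lambda p,z:cast(c,np.array(p)/4.6+[314.6,174.6],z)[:,:2]
zt=.1782-.0575
a=np.radians(3.2);M=np.array([[np.cos(a),-np.sin(a)],[np.sin(a),np.cos(a)]])
B=f([(62,50),(358,35),(404,553),(101,570)],.09);cen=B.mean(0);print("tote",cen)
q=lambda P:((P-cen)@M*1000).round(1)
print("rim inner",q(f([(90,72),(346,60)],.09)))
print("ledge L: top/bot",q(f([(110,137),(110,235),(122,348),(128,447)],.083)))
print("lug tips",q(f([(108,164),(125,386)],zt+.012)),"lug centre",q(f([(126,164),(141,386)],zt+.012)))
print("front corners",q(f([(147,130),(337,117)],zt+.05)))
print("rear right corner",q(f([(362,535)],zt+.05)))
print("TCP",q(np.array([[.5379,-.1967]])))
```

```text
tote [ 0.55712609 -0.19738811]
rim inner [[128.6  67. ]
 [126.3 -73.3]]
ledge L: top/bot [[ 92.8  57.8]
 [ 38.8  61.8]
 [-23.1  59.8]
 [-76.6  60.6]]
lug tips [[ 73.   66.4]
 [-42.8  66.1]] lug centre [[ 72.4  57. ]
 [-43.3  57.9]]
front corners [[ 85.1  50.4]
 [ 85.7 -45.3]]
rear right corner [[-121.8  -39.7]]
TCP [[-19.2   1.8]]
```

```bash
python3 -m handwheel '[[0,-0.25,1,0],[0,-0.25,2,0],[0,-0.25,2.8,0],[0,-0.25,3.0,0],[0,-0.25,3.0,0]]'
python3 -m handwheel '[[0,0,0.1,0],[0,0,0.2,0],[0,0,0.2,0]]'
python3 -m handwheel '[[0,0,0.1,0],[0,0,0.2,0],[0,0,0.2,0]]'
python3 -m handwheel '[[0,0,0.05,0],[0,0,0.1,0],[0,0,0.1,0]]'
```

```text
time: 9.8
position: [0.5369, -0.2001, 0.1466]
ee_rot: [0.089, -3.139, -0.001]
wrist_force: [0.6, -0.2, -3.5]
width: 0.0142
gripper_force: 89.9
time: 10.1
position: [0.5374, -0.2003, 0.1455]
ee_rot: [-0.09, 3.14, -0.0]
wrist_force: [0.5, 0.6, -2.5]
width: 0.0148
gripper_force: 89.9
time: 10.4
position: [0.5372, -0.2002, 0.1432]
ee_rot: [0.09, -3.14, -0.0]
wrist_force: [-0.2, 0.1, -2.0]
width: 0.0147
gripper_force: 89.9
time: 10.7
position: [0.5373, -0.2002, 0.1423]
ee_rot: [0.09, -3.14, -0.0]
wrist_force: [0.3, 0.1, -3.7]
width: 0.0144
gripper_force: 89.9
```

```bash
for i in 1; do
python3 -m handwheel '[[0,0,0.05,0],[0,0,0.1,0],[0,0,0.1,0]]' | egrep 'pos|wrist'
python3 -m handwheel '[[0,0,0.03,0],[0,0,0.05,0],[0,0,0.05,0]]' | egrep 'pos|wrist'
python3 -m handwheel '[[0,0,0.03,0],[0,0,0.05,0],[0,0,0.05,0]]' | egrep 'pos|wrist'
done
```

```text
position: [0.5372, -0.2002, 0.1412]
wrist_force: [-0.2, 0.6, -2.2]
position: [0.5373, -0.2002, 0.1408]
wrist_force: [0.0, 0.6, -3.4]
position: [0.5373, -0.2002, 0.1405]
wrist_force: [-0.8, 0.1, -1.1]
```

```bash
python3 -m handwheel '[[0,0,0.03,0],[0,0,0.05,0],[0,0,0.05,0]]' | egrep 'pos|wrist'
```

```text
position: [0.5373, -0.2002, 0.1405]
wrist_force: [-1.6, 1.7, 5.0]
```

```bash
python3 -m handwheel '[[0,0,0.03,0],[0,0,0.05,0],[0,0,0.05,0]]' | egrep 'pos|wrist|time'; python3 -c "
from h import *
print(bot.state()['torque'])"
```

```text
time: 12.2
position: [0.5374, -0.2002, 0.1404]
wrist_force: [-3.1, 2.3, 9.1]
[0.3156229  0.618738   0.00300629]
```

```bash
python3 -m handwheel '[[-0.05,0,0,0],[-0.1,0,0,0],[-0.15,0,0,0],[-0.2,0,0,0],[-0.2,0,0,0]]' | egrep 'pos|wrist'
python3 -m handwheel '[[-0.05,0,0,0],[-0.1,0,0,0],[-0.1,0,0,0]]' | egrep 'pos|wrist'
python3 -m handwheel '[[-0.05,0,0,0],[-0.1,0,0,0],[-0.1,0,0,0]]' | egrep 'pos|wrist'
```

```text
position: [0.5383, -0.2003, 0.1404]
wrist_force: [-7.4, 2.8, 10.2]
position: [0.5393, -0.2004, 0.1404]
wrist_force: [-7.8, 0.3, 10.6]
position: [0.5404, -0.2005, 0.1403]
wrist_force: [-6.7, 0.8, 8.3]
```

```bash
python3 -m handwheel '[[-0.05,0,0,0],[-0.1,0,0,0],[-0.1,0,0,0]]' | egrep 'pos|wrist'
python3 -m handwheel '[[-0.05,0,0,0],[-0.1,0,0,0],[-0.1,0,0,0]]' | egrep 'pos|wrist'
```

```text
position: [0.5424, -0.2001, 0.1389]
wrist_force: [0.1, -0.9, -2.9]
position: [0.5434, -0.1998, 0.1388]
wrist_force: [-0.8, -0.1, -3.0]
```

```bash
python3 -m handwheel '[[-0.05,0,0,0],[-0.1,0,0,0],[-0.1,0,0,0]]' | egrep 'pos|wrist'
```

```text
position: [0.5441, -0.1997, 0.1391]
wrist_force: [-0.7, -0.5, -3.5]
```

```bash
python3 -m handwheel '[[-0.03,0,0,0],[-0.05,0,0,0],[-0.05,0,0,0]]' | egrep 'pos|wrist'
```

```text
position: [0.5443, -0.1997, 0.1391]
wrist_force: [-3.0, -0.3, -2.6]
```

```bash
python3 -m handwheel '[[-0.03,0,0,0],[-0.05,0,0,0],[-0.05,0,0,0]]' | egrep 'pos|wrist'
```

```text
position: [0.5445, -0.1998, 0.1391]
wrist_force: [-5.0, 0.3, -2.9]
```

```bash
python3 -m handwheel '[[0.06,0,0.05,0],[0.06,0,0.1,0],[0.06,0,0.2,0],[0.06,0,0.25,0],[0.06,0,0.25,0]]' | egrep 'pos|wrist'
python3 -m handwheel '[[0,0,0.05,0],[0,0,0.05,0]]' | egrep 'pos|wrist'
python3 -m handwheel '[[0,0,0.05,0],[0,0,0.05,0]]' | egrep 'pos|wrist'
```

```text
position: [0.5445, -0.1999, 0.1369]
wrist_force: [-5.2, -0.6, -0.2]
position: [0.5445, -0.1999, 0.1364]
wrist_force: [-5.1, 0.3, -1.1]
position: [0.5446, -0.1999, 0.136]
wrist_force: [-4.9, 0.1, -0.3]
```

```bash
python3 -m handwheel '[[0.05,0,0,0],[0.05,0,0,0]]' | egrep 'pos|wrist'
python3 -m handwheel '[[0,0,0.05,0],[0,0,0.05,0],[0,0,0.05,0]]' | egrep 'pos|wrist'
python3 -m handwheel '[[0,0,0.05,0],[0,0,0.05,0],[0,0,0.05,0]]' | egrep 'pos|wrist'
```

```text
position: [0.5444, -0.2, 0.1359]
wrist_force: [-3.3, -0.8, -2.7]
position: [0.5443, -0.2, 0.1355]
wrist_force: [-4.6, -0.2, 0.6]
position: [0.5442, -0.2, 0.1355]
wrist_force: [-6.8, -0.2, 4.0]
```

```bash
python3 -m handwheel '[[0.05,0,0.05,0],[0.05,0,0.1,0],[0.05,0,0.1,0],[0.05,0,0.1,0]]' | egrep 'pos|wrist'
python3 -m handwheel '[[0,0,0.03,0],[0,0,0.05,0],[0,0,0.05,0]]' | egrep 'pos|wrist'
```

```text
position: [0.5443, -0.2, 0.1355]
wrist_force: [-6.8, 1.5, 7.2]
position: [0.5443, -0.2, 0.1354]
wrist_force: [-7.6, 1.1, 10.7]
```

```bash
python3 -m handwheel '[[0.02,0,0.03,0],[0.04,0,0.06,0],[0.04,0,0.1,0],[0.04,0,0.1,0],[0.04,0,0.1,0]]' | egrep 'pos|wrist|rot'
python3 -c "
from h import *
for i in range(1):print(bot.state()['torque'],bot.state()['time'])"
```

```text
position: [0.5443, -0.2, 0.1354]
ee_rot: [-0.09, 3.137, -0.003]
wrist_force: [-7.4, 3.4, 16.8]
[ 0.46406439  1.40094415 -0.25920256] 17.7
```

```bash
python3 -m handwheel '[[0,0,0.04,0],[0,0,0.06,0],[0,0,0.06,0],[0,0,0.06,0]]' | egrep 'pos|wrist'
python3 -m handwheel '[[0,0,0,0],[0,0,0,0]]' | egrep 'pos|wrist'
```

```text
position: [0.5443, -0.2001, 0.1354]
wrist_force: [-9.9, 2.5, 19.6]
position: [0.5443, -0.2001, 0.1354]
wrist_force: [-9.6, 3.2, 20.7]
```

```bash
for i in 1; do python3 -m handwheel '[[0,0,0,0],[0,0,0,0],[0,0,0,0],[0,0,0,0],[0,0,0,0]]' | egrep 'wrist'
python3 -m handwheel '[[0,0,0,0],[0,0,0,0],[0,0,0,0],[0,0,0,0]]' | egrep 'wrist'
python3 -m handwheel '[[0,0,0.01,0],[0,0,0.01,0],[0,0,0.01,0],[0,0,0.01,0]]' | egrep 'time|wrist|rot'; done
```

```text
wrist_force: [-9.0, 2.9, 20.6]
wrist_force: [-9.6, 3.5, 20.1]
time: 19.6
ee_rot: [-0.09, 3.137, -0.003]
wrist_force: [-8.2, 3.3, 20.5]
```

```bash
python3 -m handwheel '[[0,0,-0.1,0],[0.05,0,-0.18,0],[0.05,0,-0.26,0],[0.05,0,-0.26,0]]' | egrep 'pos|wrist'
python3 -m handwheel '[[0.03,0,-0.05,0],[0.03,0,-0.05,0]]' | egrep 'pos|wrist'
```

```text
position: [0.5442, -0.2, 0.1355]
wrist_force: [-1.6, 2.3, 7.1]
position: [0.544, -0.2, 0.1355]
wrist_force: [1.9, 1.5, 7.0]
```

```bash
python3 -m handwheel '[[0,0,-0.08,0],[0,0,-0.08,0]]' | egrep 'pos|wrist'
python3 -m handwheel '[[0,0,0,0],[0,0,0,0],[0,0,0,0],[0,0,0,0],[0,0,0,0]]' 0 | egrep 'pos|wrist|width'
python3 -m handwheel '[[0,0,0,0],[0,0,0,0],[0,0,0,0]]' | egrep 'pos|wrist|width'
```

```text
position: [0.5431, -0.2001, 0.1355]
wrist_force: [1.6, 0.8, 2.1]
position: [0.5423, -0.2, 0.1354]
wrist_force: [-0.8, -0.1, -0.7]
width: 0.0847
position: [0.5425, -0.1999, 0.1355]
wrist_force: [-0.7, -0.2, -0.9]
width: 0.0853
```

```bash
python3 -m handwheel '[[0,0,-0.5,0],[0,0,-2,0],[0,0,-5,0],[0,0,-9,0],[0,0,-13,0]]' | egrep 'pos|wrist'
python3 -m handwheel '[[5,0,-2,0],[8,0,-2,0],[8,0,-2,0],[8,0,-2,0]]' | egrep 'pos|wrist'
python3 -c "
from h import *
shot('wrist','w3.png');shot('scene','s3.png');a=cv2.imread('pics/w3.png');b=cv2.imread('pics/s3.png')[110:250,140:330]
b=cv2.resize(b,(400,295));o=np.zeros((420,800,3),np.uint8);o[:300,:400]=cv2.resize(a,(400,300));o[:295,400:]=b;cv2.imwrite('pics/c3.png',o)"
```

```text
position: [0.5421, -0.1997, 0.2669]
wrist_force: [0.7, -0.3, -0.3]
position: [0.4625, -0.2046, 0.2863]
wrist_force: [-0.3, -0.7, 0.3]
```

View pics/c3.png

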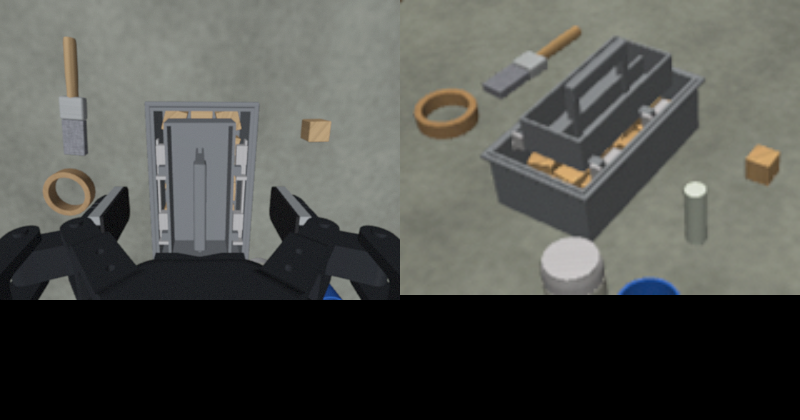

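The tote sits level and centred in the full one, its lugs in the pockets at the end stops, and the other items look undisturbed.

```bash
python3 -c "
from cell import bot
print(bot.finish_job())"
```

```text
the job is handed in; nothing more can be done
None
```

The empty tote is stacked on the full one with its lugs in the pockets against the end stops, pressed at about 23 N (20.5 N at the wrist plus its weight) for over a second, released and handed in at about 22 s, with nothing else on the bench touched.

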